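# Move the cheese grater to the other fold-down hook

## Task

The cheese grater hangs at the end of the utensil rail that is about to be needed for dough boxes. Fold the other hook right down and hang the grater properly in its notch, then fold the emptied hook up flat against the rail so that nobody catches on it. Leave the other things on the table where they are.

Things in the scene. Friction and masses are not known exactly. Their poses are not given: they have to be found in the camera images.
- rail: stainless utensil rail standing across the table: a crossbar 660 mm long (its y), 20 mm thick (its x), from 250 to 300 mm above the table, on two posts at its ends. Origin on the table below the middle of the crossbar; its -x side faces the robot and carries the two fold-down hooks.
- grater: hand-held cheese grater, 0.2 kg or so, 195 mm long: below, a perforated steel blade 90 mm wide and 10 mm thick; above it an upright black loop handle 46 mm wide (y) and 14 mm thick (x), taking up the top 64 mm, on a shoulder 86 mm wide. At the start it hangs by the loop on the folded-down hook, flat side to the rail. Origin at the middle of its lower edge, z up along its length, x through its thickness.
- grater_eye (a point): point on the grater: middle of the upper inside edge of the loop, 181 mm above its origin, 14 mm below its top; this edge rests in the hook's notch. The opening of the loop below it is 28 mm wide and 50 mm tall.
- hook_full: the hook that holds the grater at the start: dark hinge plate 46 mm wide, 75 mm tall, 4 mm thick, on the crossbar's robot-side face, with its steel arm. Origin at the middle of the lower edge of the plate's back, 225 mm above the table; axes as the rail's. Two cheeks, 26 mm wide over all, hold the hinge pin and reach 26 mm from the crossbar. The arm is 14 mm wide (y), 87 mm long, and can be pinched by its sides near its end.
- peg_full (a joint): arm angle of the hook that holds the grater at the start: 0 = folded up flat against the rail, arm pointing straight up (it then ends 26 mm above the crossbar); 1.57 = folded down on its stop, arm level, pointing away from the rail to the robot's side. Friction hinge (0.05 N m): the arm stays where it is left. It starts down.
- hinge_full (a point): hinge line of the hook that holds the grater at the start, 239 mm above the table, 16 mm before the crossbar's face; fixed. -x points away from the rail, y along the rail is the hinge line. Folded up, the arm's front is 12 mm before the hinge line; its last 25 mm (62 to 87 mm from the hinge) are 22 mm deep, from 12 mm before to 10 mm behind it.
- seat_full (a point): middle of the notch floor of the hook that holds the grater at the start; moves with the arm: 44 mm from the hinge, and with the arm down 4 mm below it. The notch is 36 mm long (26 to 62 mm from the hinge) and opens upwards when the arm is down; the upturned tip beyond it stands 14 mm above the notch floor, and the arm is 8 mm thick below the floor.
- hook_free: the other hook, empty at the start: dark hinge plate 46 mm wide, 75 mm tall, 4 mm thick, on the crossbar's robot-side face, with its steel arm. Origin at the middle of the lower edge of the plate's back, 225 mm above the table; axes as the rail's. Two cheeks, 26 mm wide over all, hold the hinge pin and reach 26 mm from the crossbar. The arm is 14 mm wide (y), 87 mm long, and can be pinched by its sides near its end.
- peg_free (a joint): arm angle of the other hook, empty at the start: 0 = folded up flat against the rail, arm pointing straight up (it then ends 26 mm above the crossbar); 1.57 = folded down on its stop, arm level, pointing away from the rail to the robot's side. Friction hinge (0.05 N m): the arm stays where it is left. It starts folded up, at 0 to 0.12.
- hinge_free (a point): hinge line of the other hook, empty at the start, 239 mm above the table, 16 mm before the crossbar's face; fixed. -x points away from the rail, y along the rail is the hinge line. Folded up, the arm's front is 12 mm before the hinge line; its last 25 mm (62 to 87 mm from the hinge) are 22 mm deep, from 12 mm before to 10 mm behind it.
- seat_free (a point): middle of the notch floor of the other hook, empty at the start; moves with the arm: 44 mm from the hinge, and with the arm down 4 mm below it. The notch is 36 mm long (26 to 62 mm from the hinge) and opens upwards when the arm is down; the upturned tip beyond it stands 14 mm above the notch floor, and the arm is 8 mm thick below the floor.
- spice_jar: bystander, leave alone: glass spice jar with a green cap, 48 mm across, 100 mm tall, standing just behind the rail; origin at the middle of its underside.
- pepper_jar: bystander, leave alone: amber pepper jar, 44 mm across, 85 mm tall, standing behind the rail; origin at the middle of its underside.
- oil_bottle: bystander, leave alone: green oil bottle, 68 mm across, 210 mm tall, behind the rail; origin at the middle of its underside.
- pot: bystander, leave alone: open steel pot, 170 mm across, 110 mm tall, to the left; origin at the middle of its underside.
- pizza_wheel: bystander, leave alone: pizza cutter lying flat, about 190 mm long, 25 mm high, between robot and rail; origin at the middle of its underside.
- dough_scraper: bystander, leave alone: dough scraper lying flat, 150 mm wide, 20 mm high, between robot and rail; origin at the middle of its underside.
- plates: bystander, leave alone: stack of white plates, 210 mm across, 60 mm high, to the right; origin at the middle of its underside.
There are look-alikes about, which are no part of the job. What is shaped like the grater but purple or yellow is not meant.

How it is judged:
By the outcome, as a careful person would: the job done as asked, in the order asked, and still so for the second after the job is handed in, with the robot touching nothing.
It also fails if it takes over 72 s, if anything falls off the work surface, if the arm or the gripper's body presses on something with over 40 N, if the wrist force passes 120 N, or if a joint passes its speed limit or range.

## Robot

A 6-joint arm with a two-finger parallel gripper is mounted at the origin on the work surface. World frame = base frame: x ahead of the robot, y to its left, z up, the work surface at z = 0. Lengths are in m, angles in rad, forces in N, time in s.
With the tool pointing down it reaches from about 0.375 to 0.9 m from the base axis. Payload 3.1 kg.
Tool frame: the origin (TCP) lies at the very end of the fingers, on their centre line; the grasp point (between the pads) lies env.grip_point_offset behind it (env.grip_point_offset is the distance from the TCP to the grasp point, in m); y points along the fingers, x is the direction in which the jaws open and shut, and the axes are right-handed (so a half turn about y gives the same grasp; the last joint's range is limited). The gripper opens to 85 mm and grips with 20 to 120 N. Pads are 22 mm wide; open, the fingers measure 114 mm over their backs; the gripper's body (76 mm by 85 mm) begins 54 mm behind the grasp point. The pads swing forward as they close: fully open they stand 13 mm farther back than shut.
Start: joints at [1.115, 0.527, 1.433, -0, 1.181, -0.178], TCP at [0.171, 0.601, 0.231] pointing down, gripper open.
Joint ranges: [-3.08, 3.08], [-0.75, 2.2], [0.22, 2.44], [-1.43, 4.57], [0, 2.65], [-2.85, 2.85]. Speed limits (rad/s): [2.79, 2.79, 3.14, 3.14, 3.14, 3.14].

## Interface

Orientations are given as a unit quaternion [w, x, y, z].
In Python, from plant import env gives the robot as it stands.
- The arm moves only by the tool carry_out, never from a script. Its argument "series" is a list of rows, each a list of 3 entries, a list of its own where there are three numbers: the opening, from -1 (shut) to 1 (fully open), then the shift along the world's x, y, z in m, then the turn about the world's z in rad. In form: [[fingers, [x, y, z], twist], ...]. A call has 1 to 12 rows; each row shifts and turns the commanded pose from where the row before left it; what a row does not reach is not made up. A row lasts 1/10 s, in which the tool goes at most 50 mm and 8.59 degrees, less where a joint would pass 70% of its speed; a pose out of reach is approached as far as the arm can. A call with a gripper value outside its range is refused whole. The fingers move at their own pace and stop on an object; "force" is the grip in N (left out, the last holds). Time passes only in rows, so rows that do not move let the fingers close. It gives the time, the measured TCP pose, the force and the opening at its end, in the units of the state.
- env.read_state(): the state, without advancing time (a new reading comes with each control period).
- env.capture(name): name is "side" or "top"; returns a dict with "frame" (420x560x3 uint8, red, green, blue), "depth" (420x560 float32, m along the optical axis (not along the pixel's ray), 0 where there is no reading), "fx", "fy", "cx", "cy" (pixels), "extrinsics" (4x4, takes a point from world to camera coordinates). Camera axes: x right, y up, looking along -z (the intrinsics and any distortion apply to the point x, -y, -z); pixel columns grow to the right and rows downward; lengths in m; the calibration is good to about 2 mm. A picture is of the moment at which its call begins.
- env.hand_in(): hands the job in, once; it reports no verdict.
The state is a dict: "time": time; "q": joint angles; "dq": joint speeds; "effort": joint torques, N m; "position": TCP position; "orientation": TCP orientation; "wrist_force": force on the tool from outside, world axes, zero at the start; "moment": the same for the moment, N m; "grip_width": finger opening in m.
Only numpy, scipy, OpenCV 4.12 (cv2) and the standard library are available. Lean on these libraries where they do the work, as an engineer would, in place of code of your own. Each camera call takes 0.05 s, during which the arm holds its last target. There are 200 camera calls.

## Working session

There is one attempt and no reset: what is moved stays moved. The work goes in short steps, Python scripts to look and compute and a tool call to move; the robot and the scene stay as the last step left them, time stands still between calls to the robot, and variables do not carry over. Pictures are saved under pics/ and viewed, about 8 in all and at most 12, crops included, and the job is handed in when it is done.

Besides the shell and the picture viewer there is one more tool, called in YAML: its name, and indented under it one key for each argument. carry_out: Moves the arm, as the interface text tells. Its arguments: {"type":"object","properties":{"series":{"type":"array","items":{"type":"array"}},"force":{"type":"number"}},"required":["series"]}

```bash
mkdir -p pics
cat > h.py <<'E'
import numpy as np, cv2
from plant import env
def cap(n,f=None):
    c=env.capture(n)
    if f: cv2.imwrite('pics/'+f,c['frame'][:,:,::-1])
    return c
def world(c):
    "per-pixel world points"
    d=c['depth'];v,u=np.mgrid[:d.shape[0],:d.shape[1]]
    p=np.stack([(u-c['cx'])/c['fx']*d,-(v-c['cy'])/c['fy']*d,-d],-1)
    E=np.linalg.inv(c['extrinsics']);return p@E[:3,:3].T+E[:3,3]
E
python3 - <<'E'
from h import *
for n in('side','top'):
    c=cap(n,n+'0.png');print(n,c['fx'],c['cx'],c['cy'],np.linalg.inv(c['extrinsics']).round(3).tolist())
    np.savez(n+'0.npz',f=c['frame'],d=c['depth'],P=world(c))
print(env.read_state(),env.grip_point_offset)
E
```

```text
side 408.86988984441894 286.62452059337204 208.19397211029266 [[0.847, 0.349, -0.401, 0.106], [-0.531, 0.523, -0.666, -0.777], [-0.023, 0.778, 0.628, 0.891], [0.0, 0.0, 0.0, 1.0]]
top 433.15944567725194 279.4067514038943 208.09874679649909 [[-0.009, 0.995, -0.101, 0.423], [-1.0, -0.011, -0.014, -0.007], [-0.015, 0.101, 0.995, 1.516], [0.0, 0.0, 0.0, 1.0]]
{'time': 0.1, 'q': array([ 1.11451441e+00,  5.28313290e-01,  1.43378173e+00,  9.37093489e-06,
        1.18143459e+00, -1.78470226e-01]), 'dq': array([ 0.00038315, -0.00215529, -0.00409333, -0.00109976, -0.00074095,
       -0.00228052]), 'effort': array([-3.95121197e-04, -4.43305707e+01, -1.78586447e+01, -2.41270873e-04,
        3.91690526e-03, -1.24699707e-06]), 'position': array([0.17106598, 0.60045371, 0.2304659 ]), 'orientation': array([-0.56410813,  0.56472053,  0.42534049, -0.4265656 ]), 'wrist_force': array([-0.34287626, -0.47077348, -0.32153291]), 'moment': array([ 0.00628911, -0.04344564,  0.0064454 ]), 'grip_width': 0.08531174564552417} 0.0187
```

View pics/side0.png

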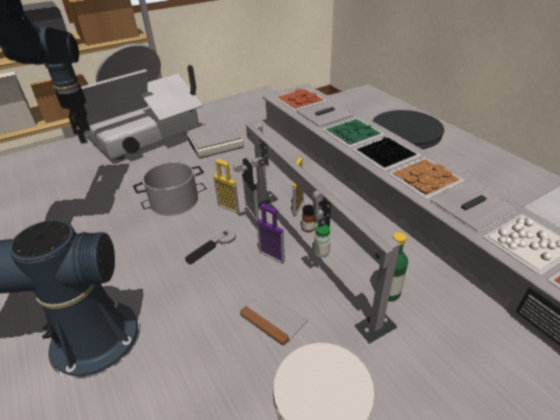

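View pics/top0.png

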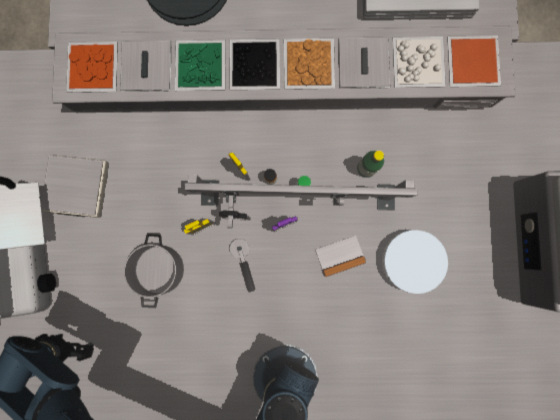

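The side view shows the rail running from about (255,130) to (385,320), with the grater near (250,180), a standing yellow look-alike at (227,190) and a purple one at (270,235). In the top view the full hook and grater are at about (232,213), and the free hook is at about (338,200).

Run:
```python
from h import *
t=np.load('top0.npz');P=t['P'];f=t['f'];s=np.load('side0.npz')
# rail top: z 0.29-0.31
m=(abs(P[...,2]-.30)<.006)&(P[...,0]>.4)&(P[...,0]<.62)
m[:180]=0;m[200:]=0
q=P[m];print('railtop',len(q),q.min(0),q.max(0))
if len(q):
    a=np.polyfit(q[:,1],q[:,0],1);print(a,q.mean(0))
for y in range(184,224,2): print(y,[tuple((P[y,x]*1000).astype(int)) for x in (220,228,234,240,338)])
hsv=cv2.cvtColor(f,cv2.COLOR_RGB2HSV)
for n,lo,hi in(('yel',(22,120,80),(35,255,255)),('pur',(125,80,40),(160,255,255))):
    k=cv2.inRange(hsv,lo,hi)>0; k[:150]=0;k[240:]=0
    q=P[k];q=q[(q[:,2]>.02)];print(n,len(q),np.percentile(q,[2,50,98],axis=0).round(3).tolist())
a=cv2.resize(f[175:245,170:370],None,fx=4,fy=4,interpolation=cv2.INTER_CUBIC)
b=cv2.resize(s['f'][115:265,200:360],None,fx=2,fy=2,interpolation=cv2.INTER_CUBIC)
o=np.zeros((580,800,3),np.uint8);o[:280]=a;o[280:580,:320]=b
cv2.imwrite('pics/crop0.png',o[:,:,::-1])
```

```text
railtop 1683 [ 0.57915288 -0.37614793  0.29400077] [0.61997271 0.27894594 0.30596034]
[0.03061025 0.60126351] [ 0.59951207 -0.05721741  0.29876095]
184 [(np.int64(616), np.int64(178), np.int64(298)), (np.int64(617), np.int64(156), np.int64(294)), (np.int64(617), np.int64(139), np.int64(294)), (np.int64(664), np.int64(153), np.int64(-3)), (np.int64(659), np.int64(-193), np.int64(0))]
186 [(np.int64(611), np.int64(178), np.int64(299)), (np.int64(610), np.int64(155), np.int64(299)), (np.int64(610), np.int64(138), np.int64(298)), (np.int64(609), np.int64(121), np.int64(303)), (np.int64(652), np.int64(-193), np.int64(-1))]
188 [(np.int64(605), np.int64(178), np.int64(297)), (np.int64(605), np.int64(155), np.int64(297)), (np.int64(605), np.int64(139), np.int64(293)), (np.int64(605), np.int64(121), np.int64(297)), (np.int64(601), np.int64(-155), np.int64(302))]
190 [(np.int64(599), np.int64(178), np.int64(298)), (np.int64(598), np.int64(155), np.int64(302)), (np.int64(598), np.int64(138), np.int64(303)), (np.int64(599), np.int64(121), np.int64(298)), (np.int64(596), np.int64(-156), np.int64
[... 3265 characters left out ...]
64(141), np.int64(109)), (np.int64(539), np.int64(-190), np.int64(-3))]
220 [(np.int64(536), np.int64(223), np.int64(-1)), (np.int64(517), np.int64(162), np.int64(247)), (np.int64(536), np.int64(174), np.int64(1)), (np.int64(536), np.int64(153), np.int64(0)), (np.int64(532), np.int64(-191), np.int64(-5))]
222 [(np.int64(530), np.int64(224), np.int64(-7)), (np.int64(511), np.int64(161), np.int64(251)), (np.int64(529), np.int64(174), np.int64(-2)), (np.int64(528), np.int64(152), np.int64(1)), (np.int64(525), np.int64(-190), np.int64(-1))]
yel 398 [[0.492, -0.304, 0.078], [0.685, 0.161, 0.191], [0.732, 0.313, 0.212]]
pur 122 [[0.498, -0.039, 0.126], [0.514, -0.002, 0.19], [0.534, 0.034, 0.199]]
```

View pics/crop0.png

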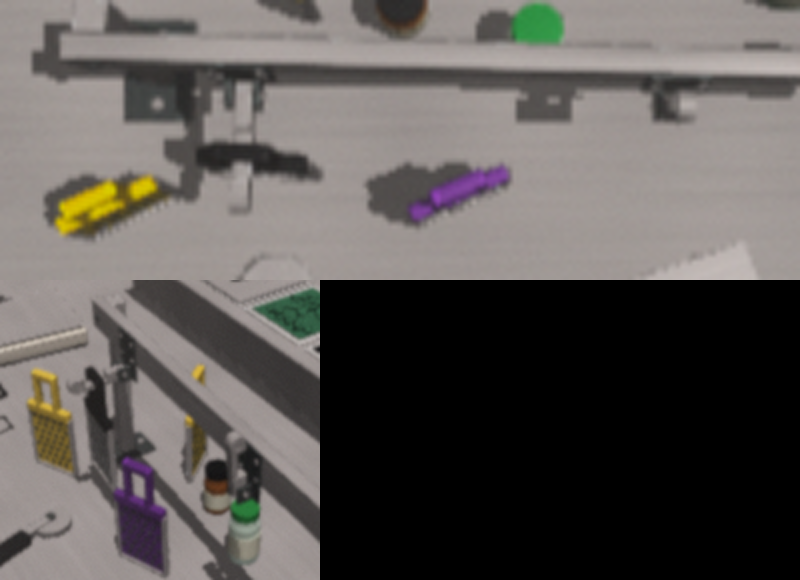

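The crop shows the full hook's arm at top-view columns 228–233 with the black grater across it. The free hook is folded up at columns 337–343. The yellow look-alike is close to the grater on its left side. Next I'll measure in the rail frame.

```bash
cat >> h.py <<'E'
from scipy.spatial.transform import Rotation as R
def st():
    s=env.read_state();r=R.from_quat(s['orientation'][[1,2,3,0]]).as_matrix()
    print('t',round(s['time'],2),'p',s['position'].round(4),'toolx',r[:,0].round(3),'tooly',r[:,1].round(3),'F',s['wrist_force'].round(1),'w',round(s['grip_width'],4),'q',s['q'].round(2))
E
python3 - <<'E'
from h import *
st()
for n in('top','side'):
    t=np.load(n+'0.npz');P=t['P'];f=t['f'].astype(int);g=f.max(-1)
    hsv=cv2.cvtColor(t['f'],cv2.COLOR_RGB2HSV)
    def rep(l,m):
        q=P[m]; 
        if len(q)>3: print(n,l,len(q),np.percentile(q,[3,50,97],axis=0).round(3).tolist(), 'uv',np.argwhere(m).mean(0).round(1)[::-1])
    X,Y,Z=P[...,0],P[...,1],P[...,2]
    valid=t['d']>0
    rep('free arm top',valid&(Z>.307)&(Z<.34)&(X>.53)&(X<.62)&(abs(Y+.155)<.05))
    rep('free arm front',valid&(Z>.25)&(Z<.34)&(X>.53)&(X<.568)&(abs(Y+.155)<.05))
    rep('free plate',valid&(Z>.225)&(Z<.29)&(X>.568)&(X<.6)&(abs(Y+.155)<.05)&(g<70))
    a=valid&(Z>.22)&(Z<.26)&(X>.48)&(X<.575)&(abs(Y-.155)<.06)
    rep('full arm bright',a&(g>100)); rep('full handle dark',a&(g<60))
    b=valid&(Z>.16)&(Z<.21)&(X>.50)&(X<.575)&(abs(Y-.155)<.07)&(g<70)
    rep('shoulder',b)
    if b.sum()>5:
        q=P[b];print('shoulder slope dx/dy',np.polyfit(q[:,1],q[:,0],1))
    k=(cv2.inRange(hsv,(22,120,60),(35,255,255))>0)&(X<.6)&(X>.4)&(Y>.15)&(Z>.05)
    rep('yellow',k)
    rep('post', valid&(Z>.28)&(Z<.31)&(X>.57)&(X<.62))
E
```

```text
t 0.1 p [0.1711 0.6005 0.2305] toolx [ 0.274  0.962 -0.002] tooly [-0.001 -0.002 -1.   ] F [-0.3 -0.5 -0.3] w 0.0853 q [ 1.11  0.53  1.43  0.    1.18 -0.18]
top free arm top 42 [[0.552, -0.168, 0.313], [0.561, -0.161, 0.322], [0.571, -0.155, 0.327]] uv [341.1 201.5]
top free arm front 51 [[0.552, -0.168, 0.252], [0.561, -0.159, 0.32], [0.568, -0.154, 0.327]] uv [340.  202.3]
top free plate 31 [[0.57, -0.171, 0.246], [0.582, -0.153, 0.268], [0.587, -0.131, 0.287]] uv [334.7 196.7]
top full arm bright 128 [[0.497, 0.15, 0.228], [0.528, 0.157, 0.243], [0.573, 0.165, 0.251]] uv [230.  214.8]
top full handle dark 73 [[0.532, 0.135, 0.233], [0.538, 0.157, 0.247], [0.545, 0.179, 0.253]] uv [229.8 213.1]
top shoulder 65 [[0.53, 0.115, 0.177], [0.535, 0.135, 0.184], [0.547, 0.199, 0.202]] uv [234.4 215.4]
shoulder slope dx/dy [0.07181201 0.52566239]
top yellow 188 [[0.49, 0.245, 0.076], [0.508, 0.277, 0.138], [0.528, 0.315, 0.198]] uv [195.6 225.6]
top post 1895 [[0.582, -0.363, 0.285], [0.599, -0.063, 0.298], [0.617, 0.256, 0.303]] uv [304.7 189.4]
side free arm top 83 [[0.548, -0.172, 0.308
[... 164 characters left out ...]
 [316.6 203.3]
side free plate 236 [[0.572, -0.202, 0.232], [0.579, -0.178, 0.267], [0.583, -0.148, 0.289]] uv [326.7 211.8]
side full arm bright 138 [[0.493, 0.146, 0.226], [0.515, 0.151, 0.241], [0.569, 0.168, 0.247]] uv [244.1 165.3]
side full handle dark 77 [[0.527, 0.13, 0.223], [0.533, 0.139, 0.243], [0.573, 0.166, 0.249]] uv [249.5 165.5]
side shoulder 141 [[0.526, 0.113, 0.171], [0.531, 0.137, 0.184], [0.539, 0.183, 0.206]] uv [248.9 180.8]
shoulder slope dx/dy [0.0460391  0.52522173]
side yellow 336 [[0.488, 0.243, 0.054], [0.504, 0.273, 0.125], [0.518, 0.308, 0.194]] uv [224.5 180.9]
side post 2169 [[0.576, -0.376, 0.281], [0.59, -0.175, 0.297], [0.612, 0.27, 0.3]] uv [321.5 192.4]
```

carry_out:
  series:
    - [0,[0,0,0.04],0]
    - [0,[0,0,0.04],0]
    - [0,[0,0,0.04],0]
    - [0,[0,0,0.04],0]
    - [0,[0,0,0.04],0.03]
    - [0,[0.0195,-0.038,0],0.02]
    - [0,[0.0195,-0.038,0],0.02]
    - [0,[0.0195,-0.038,0],0.02]
    - [0,[0.0195,-0.038,0],0.02]
    - [0,[0.0195,-0.038,0],0.02]
    - [0,[0.0195,-0.038,0],0.02]
    - [0,[0.0195,-0.038,0],0.02]
  force: 40

```text
time: 1.3
position: [0.308, 0.3333, 0.431]
orientation: [-0.526, 0.526, 0.472, -0.473]
wrist_force: [-0.0, -0.4, -0.6]
grip_width: 0.0429
```

carry_out:
  series:
    - [0,[0.0195,-0.038,0],0.02]
    - [0,[0.0195,-0.038,0],0.02]
    - [0,[0.0195,-0.038,0],0.02]
    - [0,[0.0195,-0.038,0],0.02]
    - [0,[0.0195,-0.038,0],0]
    - [0,[0.0195,-0.038,0],0]
    - [0,[0.0195,-0.038,0],0]
    - [0,[0.0195,-0.038,0],0]
    - [0,[0.0195,-0.038,0],0]
    - [0,[0.0195,-0.038,0],0]
    - [0,[0.0195,-0.038,0],0]
    - [0,[0.0195,-0.038,0],0]

```text
time: 2.5
position: [0.5421, -0.1226, 0.4308]
orientation: [0.507, -0.507, -0.493, 0.493]
wrist_force: [0.8, 0.4, 0.0]
grip_width: 0.0428
```

```bash
python3 -c "
from h import *
st()"
```

```text
t 2.5 p [ 0.5421 -0.1226  0.4308] toolx [0.028 1.    0.001] tooly [-0.001  0.001 -1.   ] F [0.8 0.4 0. ] w 0.0428 q [-0.42  0.26  1.31  0.    1.57 -1.97]
```

carry_out:
  series:
    - [0,[0.021,-0.0385,0],0]
    - [0,[0,0,-0.03],0]
    - [0,[0,0,-0.03],0]
    - [0,[0,0,-0.03],0]
    - [0,[0,0,0],0]

```text
time: 3.0
position: [0.5599, -0.1583, 0.3362]
orientation: [0.511, -0.503, -0.492, 0.494]
wrist_force: [-0.2, -0.3, -0.5]
grip_width: 0.0428
```

Run:
```python
from h import *
st()
a=cap('top');b=cap('side')
o=np.zeros((560,800,3),np.uint8)
o[:,:400]=cv2.resize(a['frame'][160:230,315:365],(400,560),interpolation=cv2.INTER_CUBIC)
o[:,400:]=cv2.resize(b['frame'][150:290,270:370],(400,560),interpolation=cv2.INTER_CUBIC)
cv2.imwrite('pics/c1.png',o[:,:,::-1])
```

```text
t 3.0 p [ 0.5599 -0.1583  0.3362] toolx [0.028 1.    0.005] tooly [-0.01   0.005 -1.   ] F [-0.2 -0.3 -0.5] w 0.0428 q [-0.47  0.37  1.4  -0.    1.38 -2.01]
```

View pics/c1.png

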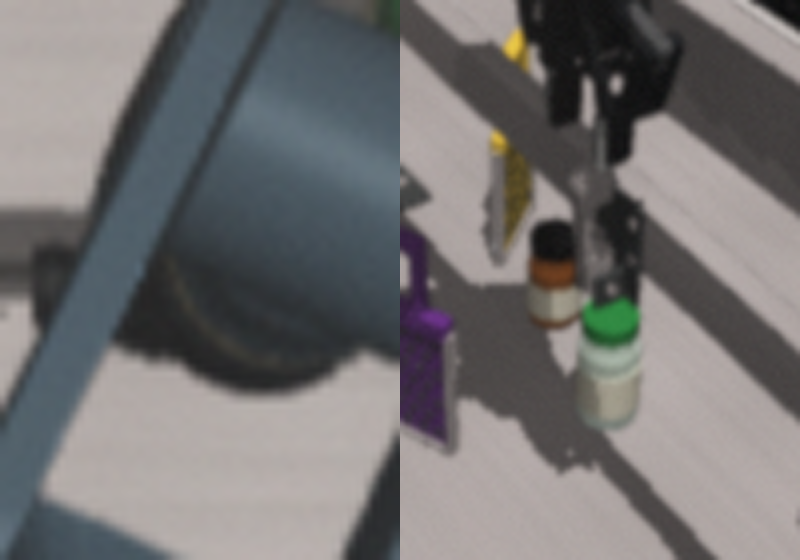

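The fingers straddle the upright arm tip, with the tip at about (595,150) between them in the side crop. Next I go down and pinch.

carry_out:
  series:
    - [0,[0,0,-0.02],0]
    - [0,[0,0,-0.017],0]
    - [0,[0,0,0],0]
    - [0,[0,0,0],0]
    - [-1,[0,0,0],0]
    - [-1,[0,0,0],0]
    - [-1,[0,0,0],0]
    - [-1,[0,0,0],0]
    - [-1,[0,0,0],0]
    - [-1,[0,0,0],0]
  force: 25

```text
time: 4.1
position: [0.5639, -0.1631, 0.3065]
orientation: [-0.504, 0.51, 0.492, -0.494]
wrist_force: [-1.3, -6.9, 2.8]
grip_width: 0.0135
```

```bash
python3 -c "
from h import *
st()"
```

```text
t 4.1 p [ 0.5639 -0.1631  0.3065] toolx [ 0.029  1.    -0.008] tooly [ 0.004 -0.008 -1.   ] F [-1.3 -6.9  2.8] w 0.0135 q [-0.47  0.4   1.44 -0.01  1.3  -2.01]
```

carry_out:
  series:
    - [-1,[-0.0077,0,-0.001],0]
    - [-1,[-0.0076,0,-0.0015],0]
    - [-1,[-0.0073,0,-0.0025],0]
    - [-1,[-0.0073,0,-0.003],0]
    - [-1,[-0.0067,0,-0.004],0]
    - [-1,[-0.0065,0.0005,-0.0043],0]
    - [-1,[-0.0057,0,-0.0053],0]
    - [-1,[-0.0056,0.0005,-0.0054],0]
    - [-1,[-0.0045,0,-0.0064],0]
    - [-1,[-0.0044,0,-0.0064],0]
    - [-1,[0,0,0],0]

```text
time: 5.2
position: [0.4993, -0.1609, 0.2654]
orientation: [-0.505, 0.509, 0.492, -0.494]
wrist_force: [-1.4, -6.0, 2.3]
grip_width: 0.0133
```

```bash
python3 -c "
from h import *
st()"
```

```text
t 5.2 p [ 0.4993 -0.1609  0.2654] toolx [ 0.028  1.    -0.005] tooly [ 0.001 -0.005 -1.   ] F [-1.4 -6.   2.3] w 0.0133 q [-0.52  0.35  1.64 -0.    1.15 -2.06]
```

carry_out:
  series:
    - [-1,[-0.0032,0,-0.0071],0]
    - [-1,[-0.0031,0,-0.0071],0]
    - [-1,[-0.0016,0,-0.0077],0]
    - [-1,[-0.0016,0,-0.0076],0]
    - [-1,[-0.0005,0,-0.0086],0]
    - [-1,[0,0,-0.003],0]
    - [-1,[0,0,-0.003],0]
    - [-1,[0,0,0],0]
    - [-1,[0,0,0],0]

```text
time: 6.1
position: [0.4885, -0.1605, 0.2209]
orientation: [-0.506, 0.507, 0.492, -0.495]
wrist_force: [-3.6, -7.9, 2.0]
grip_width: 0.0131
```

Run:
```python
from h import *
st()
b=cap('side')
o=cv2.resize(b['frame'][150:290,240:380],(560,560),interpolation=cv2.INTER_CUBIC)
cv2.imwrite('pics/c2.png',o[:,:,::-1])
```

```text
t 6.1 p [ 0.4885 -0.1605  0.2209] toolx [ 0.027  1.    -0.004] tooly [-0.002 -0.004 -1.   ] F [-3.6 -7.9  2. ] w 0.0131 q [-0.53  0.39  1.72 -0.01  1.03 -2.07]
```

View pics/c2.png

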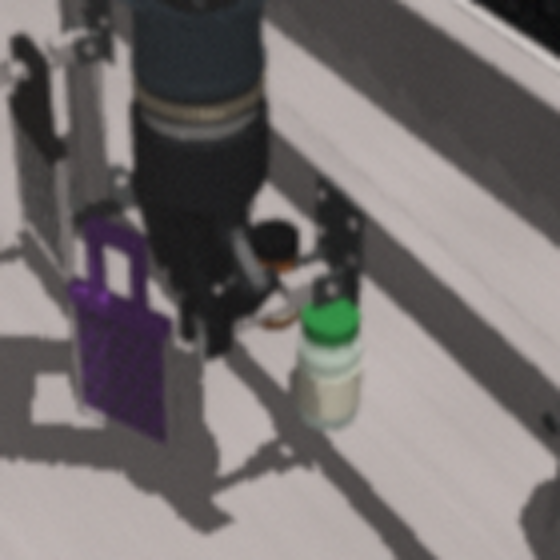

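The arm appears level, from the hinge at about (330,270) to the fingers at about (225,320) in the crop. I'll release it and press the tip onto its stop with closed fingers.

carry_out:
  series:
    - [-0.3,[0,-0.0015,0],0]
    - [-0.3,[0,0,0],0]
    - [-0.3,[0,0,0],0]
    - [-0.3,[0,0,0.03],0]
    - [-0.3,[0,0,0.03],0]
    - [-1,[0.004,0,0],0]
    - [-1,[0,0,0],0]
    - [-1,[0,0,0],0]
    - [-1,[0,0,-0.015],0]
    - [-1,[0,0,-0.01],0]
    - [-1,[0,0,-0.004],0]
    - [-1,[0,0,0],0]

```text
time: 7.35
position: [0.4928, -0.1596, 0.2501]
orientation: [0.508, -0.506, -0.493, 0.493]
wrist_force: [0.1, 0.4, -0.5]
grip_width: 0.0
```

```bash
python3 -c "
from h import *
st()"
```

```text
t 7.35 p [ 0.4928 -0.1596  0.2501] toolx [0.028 1.    0.002] tooly [-0.003  0.002 -1.   ] F [ 0.1  0.4 -0.5] w 0.0 q [-0.53  0.36  1.67  0.    1.11 -2.07]
```

carry_out:
  series:
    - [-1,[0,0,-0.003],0]
    - [-1,[0,0,-0.002],0]
    - [-1,[0,0,-0.002],0]
    - [-1,[0,0,0],0]

```text
time: 7.75
position: [0.4939, -0.1603, 0.2485]
orientation: [-0.506, 0.508, 0.493, -0.493]
wrist_force: [-6.1, 2.6, 21.9]
grip_width: 0.0001
```

```bash
python3 -c "
from h import *
st()"
```

```text
t 7.75 p [ 0.4939 -0.1603  0.2485] toolx [ 0.027  1.    -0.002] tooly [ 0.002 -0.002 -1.   ] F [-6.1  2.6 21.9] w 0.0001 q [-0.53  0.36  1.68 -0.    1.1  -2.07]
```

carry_out:
  series:
    - [-1,[0,0,0.03],0]
    - [0.6,[0,0,0.045],0]
    - [0.6,[0,0,0.045],0]
    - [0.6,[0,0,0.045],0]
    - [0.6,[0.005,0.04,0.015],0]
    - [0.6,[0.005,0.04,0],0]
    - [0.6,[0.005,0.04,0],0]
    - [0.6,[0.005,0.04,0],0]
    - [0.6,[0.005,0.04,0],0]
    - [0.6,[0.005,0.04,0],0]
    - [0.6,[0.005,0.04,0],0]
    - [0.6,[0.006,0.037,0],0]

```text
time: 8.95
position: [0.5344, 0.1589, 0.4248]
orientation: [-0.507, 0.507, 0.493, -0.493]
wrist_force: [0.2, -0.5, -0.3]
grip_width: 0.0687
```

carry_out:
  series:
    - [0.6,[0,0,0],0]
    - [0.6,[0,0,-0.04],0]
    - [0.6,[0,0,-0.04],0]
    - [0.6,[0,0,-0.04],0]
    - [0.6,[0,0,-0.02],0]
    - [0.6,[0,0,0],0]
    - [0.6,[0,0,0],0]

```text
time: 9.65
position: [0.5351, 0.1565, 0.2851]
orientation: [-0.507, 0.507, 0.493, -0.493]
wrist_force: [-0.1, 0.4, 0.4]
grip_width: 0.0685
```

Run:
```python
from h import *
st()
b=cap('side')
o=cv2.resize(b['frame'][120:260,190:330],(560,560),interpolation=cv2.INTER_CUBIC)
cv2.imwrite('pics/c3.png',o[:,:,::-1])
```

```text
t 9.65 p [0.5351 0.1565 0.2851] toolx [ 0.028  1.    -0.   ] tooly [ 0.001 -0.    -1.   ] F [-0.1  0.4  0.4] w 0.0685 q [ 0.08  0.38  1.54 -0.    1.23 -1.46]
```

View pics/c3.png

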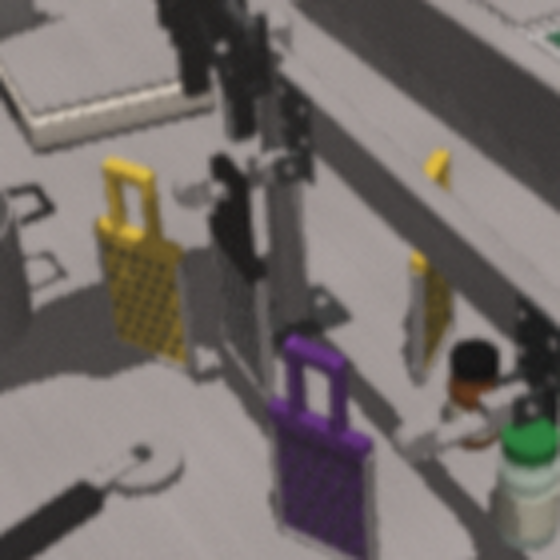

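The free hook is down, with its tip at about (420,440) in the crop. The black grater hangs at about (235,250) under the open fingers. Next I descend around the loop and grip.

carry_out:
  series:
    - [0.6,[0,0,-0.03],0]
    - [0.6,[0,0,-0.03],0]
    - [0.6,[0,0,-0.02],0]
    - [0.6,[0,0,0],0]
    - [0.1,[0,0,0],0]
    - [-0.1,[0,0,0],0]
    - [-0.2,[0,0,0],0]
    - [-0.2,[0,0,0],0]
    - [-0.2,[0,0,0],0]
  force: 50

```text
time: 10.6
position: [0.5364, 0.1571, 0.2068]
orientation: [-0.506, 0.508, 0.494, -0.492]
wrist_force: [-0.4, -0.4, 6.0]
grip_width: 0.0456
```

```bash
python3 -c "
from h import *
st()"
```

```text
t 10.6 p [0.5364 0.1571 0.2068] toolx [0.028 1.    0.   ] tooly [ 0.005  0.    -1.   ] F [-0.4 -0.4  6. ] w 0.0456 q [ 0.09  0.47  1.63 -0.    1.04 -1.46]
```

carry_out:
  series:
    - [-0.2,[0,0,0.005],0]
    - [-0.2,[0,0,0.008],0]
    - [-0.2,[0,0,0.008],0]
    - [-0.2,[0,0,0.006],0]
    - [-0.2,[0,0,0],0]
    - [-0.2,[0,0,0],0]

```text
time: 11.2
position: [0.5345, 0.157, 0.2315]
orientation: [-0.507, 0.507, 0.493, -0.493]
wrist_force: [-0.3, -0.4, -2.4]
grip_width: 0.0456
```

Run:
```python
from h import *
st()
b=cap('side')
o=cv2.resize(b['frame'][120:260,190:330],(560,560),interpolation=cv2.INTER_CUBIC)
cv2.imwrite('pics/c4.png',o[:,:,::-1])
```

```text
t 11.2 p [0.5345 0.157  0.2315] toolx [ 0.028  1.    -0.   ] tooly [ 0. -0. -1.] F [-0.3 -0.4 -2.4] w 0.0456 q [ 0.09  0.44  1.6  -0.    1.1  -1.46]
```

View pics/c4.png

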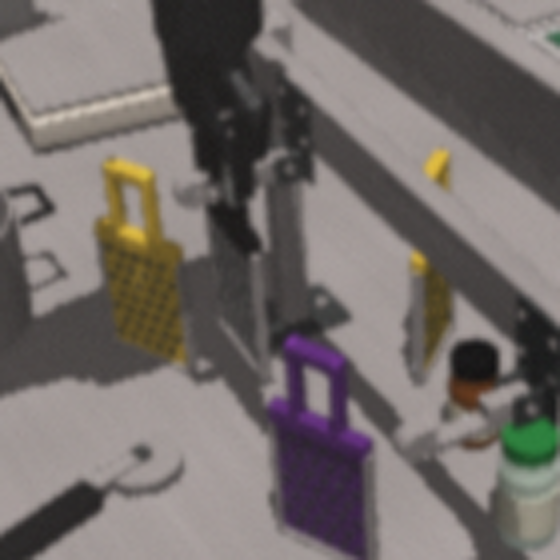

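The grater is held clear: the wrist reads 2.4 N down and the opening is 45.6 mm. Its blade at about (240,300) is slightly higher than before. Next I take it out over the hook tip and lift.

carry_out:
  series:
    - [-0.2,[-0.01,0,0],0]
    - [-0.2,[-0.013,0.0005,0],0]
    - [-0.2,[-0.013,0.0005,0],0]
    - [-0.2,[-0.013,0.0005,0],0]
    - [-0.2,[-0.013,0.0005,0],0]
    - [-0.2,[-0.013,0,0],0]
    - [-0.2,[-0.005,0,0],0]
    - [-0.2,[0,0,0.02],0]
    - [-0.2,[0,0,0.03],0]
    - [-0.2,[0,0,0.04],0]
    - [-0.2,[0,0,0.04],0]
    - [-0.2,[0,0,0.04],0]

```text
time: 12.45
position: [0.4543, 0.159, 0.403]
orientation: [-0.507, 0.507, 0.493, -0.493]
wrist_force: [0.9, -1.3, -2.5]
grip_width: 0.0455
```

```bash
python3 -c "
from h import *
st()"
```

```text
t 12.45 p [0.4543 0.159  0.403 ] toolx [0.028 1.    0.   ] tooly [ 0.001  0.    -1.   ] F [ 0.9 -1.3 -2.5] w 0.0455 q [ 0.1   0.16  1.52 -0.    1.46 -1.44]
```

carry_out:
  series:
    - [-0.2,[0,-0.03,0.007],0]
    - [-0.2,[0,-0.04,0],0]
    - [-0.2,[0,-0.04,0],0]
    - [-0.2,[0,-0.04,0],0]
    - [-0.2,[0,-0.04,0],0]
    - [-0.2,[0,-0.04,0],0]
    - [-0.2,[0,-0.04,0],0]
    - [-0.2,[0,-0.03,0],0]
    - [-0.2,[0,-0.02,0],0]
    - [-0.2,[0,0,-0.03],0]
    - [-0.2,[0,0,-0.04],0]
    - [-0.2,[0,0,-0.04],0]

```text
time: 13.65
position: [0.4548, -0.1616, 0.2978]
orientation: [-0.506, 0.508, 0.493, -0.493]
wrist_force: [0.7, -1.3, -2.3]
grip_width: 0.0453
```

carry_out:
  series:
    - [-0.2,[0,0,-0.03],0]
    - [-0.2,[0,0,-0.02],0]
    - [-0.2,[0,0,-0.016],0]
    - [-0.2,[0,0,0],0]
    - [-0.2,[0,0,0],0]

```text
time: 14.15
position: [0.4548, -0.1612, 0.2327]
orientation: [-0.507, 0.507, 0.493, -0.493]
wrist_force: [0.1, 0.5, -2.1]
grip_width: 0.0454
```

Run:
```python
from h import *
st()
b=cap('side');t=cap('top')
o=np.zeros((560,800,3),np.uint8)
o[:,:400]=cv2.resize(b['frame'][150:290,250:350],(400,560),interpolation=cv2.INTER_CUBIC)
o[:,400:]=cv2.resize(t['frame'][170:240,310:360],(400,560),interpolation=cv2.INTER_CUBIC)
cv2.imwrite('pics/c5.png',o[:,:,::-1])
for n,c in(('side',b),('top',t)):
    P=world(c);X,Y,Z=np.moveaxis(P,-1,0);g=c['frame'].max(-1)
    m=(Z>.225)&(Z<.256)&(X>.475)&(X<.56)&(abs(Y+.16)<.03)&(g>85)
    if m.sum()>3: print(n,'arm',m.sum(),np.percentile(P[m],[3,50,97],axis=0).round(3).tolist())
    m=(Z>.08)&(Z<.2)&(X>.42)&(X<.48)&(abs(Y+.16)<.08)
    if m.sum()>3: print(n,'grater',m.sum(),np.percentile(P[m],[3,50,97],axis=0).round(3).tolist())
```

```text
t 14.15 p [ 0.4548 -0.1612  0.2327] toolx [ 0.028  1.    -0.   ] tooly [ 0. -0. -1.] F [ 0.1  0.5 -2.1] w 0.0454 q [-0.57  0.33  1.78 -0.    1.03 -2.12]
side arm 185 [[0.496, -0.172, 0.226], [0.534, -0.169, 0.234], [0.558, -0.157, 0.247]]
side grater 592 [[0.446, -0.208, 0.083], [0.451, -0.17, 0.139], [0.455, -0.122, 0.197]]
top arm 41 [[0.537, -0.167, 0.226], [0.549, -0.159, 0.245], [0.559, -0.154, 0.249]]
```

View pics/c5.png

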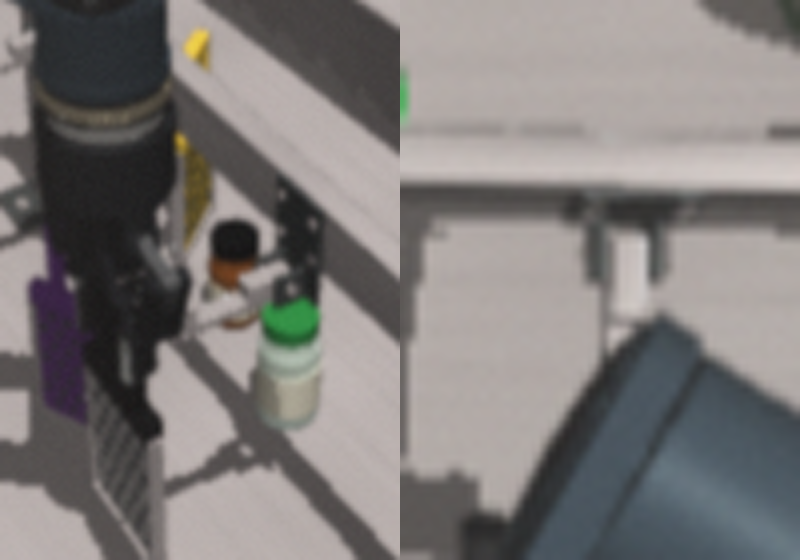

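The blade hangs vertical below the fingers at about (125,450) in the left crop. The level free arm, at about (225,310), points at the loop, so I can move in.

carry_out:
  series:
    - [-0.2,[0.01,0,0],0]
    - [-0.2,[0.01,0,0],0]
    - [-0.2,[0.01,0,0],0]
    - [-0.2,[0.01,0,0],0]
    - [-0.2,[0.01,-0.0005,0],0]
    - [-0.2,[0.01,-0.0005,0],0]
    - [-0.2,[0.01,-0.0005,0],0]
    - [-0.2,[0,0,0],0]
    - [-0.2,[0,0,0],0]

```text
time: 15.15
position: [0.5244, -0.1623, 0.2322]
orientation: [0.507, -0.506, -0.493, 0.493]
wrist_force: [0.4, 0.9, -1.9]
grip_width: 0.0457
```

Run:
```python
from h import *
st()
b=cap('side');t=cap('top')
for n,c in(('side',b),('top',t)):
    P=world(c);X,Y,Z=np.moveaxis(P,-1,0)
    m=(Z>.08)&(Z<.18)&(X>.48)&(X<.56)&(Y<-.1)&(Y>-.24)
    if m.sum()>3: print(n,'grater',m.sum(),np.percentile(P[m],[3,50,97],axis=0).round(3).tolist())
```

```text
t 15.15 p [ 0.5244 -0.1623  0.2322] toolx [0.027 1.    0.   ] tooly [-0.001  0.    -1.   ] F [ 0.4  0.9 -1.9] w 0.0457 q [-0.5   0.42  1.62 -0.    1.1  -2.05]
side grater 560 [[0.516, -0.209, 0.082], [0.521, -0.17, 0.13], [0.524, -0.123, 0.176]]
top grater 4 [[0.523, -0.154, 0.081], [0.524, -0.149, 0.082], [0.524, -0.144, 0.09]]
```

Nothing touched. Next I lower it into the notch until the weight transfers.

carry_out:
  series:
    - [-0.2,[0,0,-0.008],0]
    - [-0.2,[0,0,-0.008],0]
    - [-0.2,[0,0,-0.006],0]
    - [-0.2,[0,0,-0.003],0]
    - [-0.2,[0,0,0],0]
    - [-0.2,[0,0,0],0]

```text
time: 15.85
position: [0.5247, -0.1625, 0.2073]
orientation: [-0.507, 0.507, 0.493, -0.493]
wrist_force: [-0.2, -0.5, -2.2]
grip_width: 0.0453
```

```bash
python3 -c "
from h import *
st()"
```

```text
t 15.85 p [ 0.5247 -0.1625  0.2073] toolx [ 0.028  1.    -0.   ] tooly [ 0. -0. -1.] F [-0.2 -0.5 -2.2] w 0.0453 q [-0.5   0.46  1.65  0.    1.04 -2.05]
```

carry_out:
  series:
    - [-0.2,[0,0,-0.002],0]
    - [-0.2,[0,0,-0.0015],0]
    - [-0.2,[0,0,0],0]
    - [-0.2,[0,0,0],0]

```text
time: 16.25
position: [0.5249, -0.1627, 0.2066]
orientation: [-0.506, 0.508, 0.493, -0.493]
wrist_force: [-3.9, 2.5, 12.7]
grip_width: 0.0454
```

```bash
python3 -c "
from h import *
st()"
```

```text
t 16.25 p [ 0.5249 -0.1627  0.2066] toolx [ 0.028  1.    -0.001] tooly [ 0.002 -0.001 -1.   ] F [-3.9  2.5 12.7] w 0.0454 q [-0.5   0.46  1.65 -0.    1.03 -2.05]
```

It is seated, with 12.7 N up at the same height it was gripped at. Next I ease off, open and withdraw upward.

carry_out:
  series:
    - [-0.2,[0,0,0.002],0]
    - [-0.2,[0,0,0],0]
    - [0.2,[0,0,0],0]
    - [0.4,[0,0,0],0]
    - [0.5,[0,0,0],0]
    - [0.5,[0,0,0],0]
    - [0.5,[0,0,0.02],0]
    - [0.5,[0,0,0.03],0]
    - [0.5,[0,0,0.045],0]
    - [0.5,[0,0,0.045],0]
    - [0.5,[0,0,0.045],0]
    - [0.5,[0,0,0.035],0]

```text
time: 17.45
position: [0.5249, -0.1626, 0.4289]
orientation: [-0.506, 0.508, 0.493, -0.493]
wrist_force: [0.4, 0.5, -0.4]
grip_width: 0.0641
```

carry_out:
  series:
    - [0,[-0.004,0.04,0],0]
    - [0,[-0.004,0.04,0],0]
    - [0,[-0.004,0.04,0],0]
    - [0,[-0.004,0.04,0],0]
    - [0,[-0.004,0.04,0],0]
    - [0,[-0.004,0.04,0],0]
    - [0,[0,0.04,0],0]
    - [0,[0,0.04,0],0]
    - [0,[0,0,0],0]

```text
time: 18.35
position: [0.4998, 0.1617, 0.4257]
orientation: [0.506, -0.505, -0.495, 0.494]
wrist_force: [-0.3, -1.3, 0.3]
grip_width: 0.0426
```

Run:
```python
from h import *
st()
b=cap('side');t=cap('top')
o=np.zeros((560,800,3),np.uint8)
o[:,:400]=cv2.resize(b['frame'][120:260,240:340],(400,560),interpolation=cv2.INTER_CUBIC)
o[:280,400:]=cv2.resize(t['frame'][175:245,310:410],(400,280),interpolation=cv2.INTER_CUBIC)
o[280:,400:]=cv2.resize(b['frame'][110:210,200:342],(400,280),interpolation=cv2.INTER_CUBIC)
cv2.imwrite('pics/c6.png',o[:,:,::-1])
for n,c in(('side',b),('top',t)):
    P=world(c);X,Y,Z=np.moveaxis(P,-1,0);g=c['frame'].max(-1)
    m=(Z>.05)&(Z<.26)&(X>.48)&(X<.56)&(Y<-.1)&(Y>-.24)
    if m.sum()>3: print(n,'grater+arm',m.sum(),np.percentile(P[m],[3,50,97],axis=0).round(3).tolist())
    m=(Z>.225)&(Z<.256)&(X>.475)&(X<.56)&(abs(Y-.16)<.03)&(g>85)
    if m.sum()>3: print(n,'full arm',m.sum(),np.percentile(P[m],[3,50,97],axis=0).round(3).tolist())
```

```text
t 18.35 p [0.4998 0.1617 0.4257] toolx [0.022 1.    0.002] tooly [-0.     0.002 -1.   ] F [-0.3 -1.3  0.3] w 0.0426 q [ 0.1   0.21  1.39  0.    1.54 -1.45]
side grater+arm 1229 [[0.488, -0.208, 0.058], [0.522, -0.169, 0.173], [0.556, -0.124, 0.248]]
side full arm 151 [[0.493, 0.146, 0.227], [0.52, 0.151, 0.235], [0.558, 0.162, 0.248]]
top grater+arm 328 [[0.488, -0.199, 0.061], [0.525, -0.158, 0.235], [0.556, -0.119, 0.251]]
top full arm 45 [[0.496, 0.151, 0.229], [0.543, 0.155, 0.235], [0.559, 0.16, 0.25]]
```

View pics/c6.png

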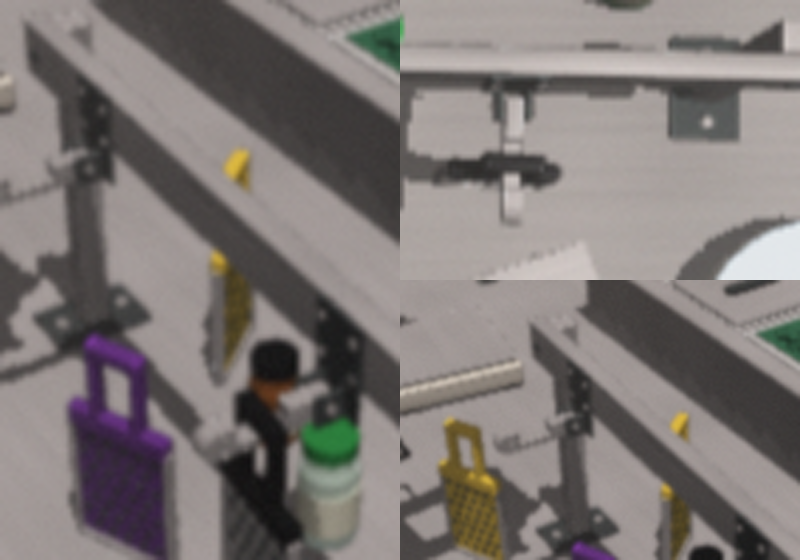

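The grater hangs on the free hook: in the top crop it is a dark bar at about (505,170), between tip and hinge. The full hook is empty and down, at about (535,430) in the lower-right crop. Next I pinch the emptied arm's end.

carry_out:
  series:
    - [0,[0,0,-0.03],0]
    - [0,[0,0,-0.04],0]
    - [0,[0,0,-0.04],0]
    - [0,[0,0,-0.04],0]
    - [0,[0,0,-0.03],0]
    - [0,[0,0,-0.018],0]
    - [0,[0,0,0],0]
    - [-1,[0,0,0],0]
    - [-1,[0,0,0],0]
    - [-1,[0,0,0],0]
    - [-1,[0,0,0],0]
    - [-1,[0,0,0],0]
  force: 25

```text
time: 19.65
position: [0.5018, 0.1577, 0.2293]
orientation: [-0.506, 0.508, 0.494, -0.492]
wrist_force: [1.4, 1.0, 4.9]
grip_width: 0.0132
```

```bash
python3 -c "
from h import *
st()"
```

```text
t 19.65 p [0.5018 0.1577 0.2293] toolx [0.028 1.    0.   ] tooly [ 0.004  0.    -1.   ] F [1.4 1.  4.9] w 0.0132 q [ 0.09  0.4   1.68  0.    1.06 -1.45]
```

carry_out:
  series:
    - [-1,[0.0005,0,0.0086],0]
    - [-1,[0.0016,0,0.0076],0]
    - [-1,[0.0016,0,0.0077],0]
    - [-1,[0.0031,0,0.0071],0]
    - [-1,[0.0032,0,0.0071],0]
    - [-1,[0.0044,0,0.0064],0]
    - [-1,[0.0045,-0.0005,0.0064],0]
    - [-1,[0.0056,0,0.0054],0]
    - [-1,[0.0057,-0.0005,0.0053],0]
    - [-1,[0.0065,0,0.0043],0]
    - [-1,[0.0067,-0.0005,0.004],0]
    - [-1,[0,0,0],0]

```text
time: 20.85
position: [0.5451, 0.1562, 0.2989]
orientation: [-0.507, 0.507, 0.494, -0.492]
wrist_force: [-2.9, 1.2, 1.5]
grip_width: 0.0131
```

carry_out:
  series:
    - [-1,[0.0073,0,0.003],0]
    - [-1,[0.0073,-0.0005,0.0025],0]
    - [-1,[0.0076,0,0.0015],0]
    - [-1,[0.0077,-0.0004,0.001],0]
    - [-1,[0.0025,0,0],0]
    - [-1,[0.0025,0,0],0]
    - [-1,[0,0,0],0]
    - [-1,[0,0,0],0]

```text
time: 21.65
position: [0.5802, 0.155, 0.3068]
orientation: [-0.506, 0.508, 0.494, -0.492]
wrist_force: [-1.7, 1.1, 5.8]
grip_width: 0.0137
```

```bash
python3 -c "
from h import *
st()"
```

```text
t 21.65 p [0.5802 0.155  0.3068] toolx [ 0.028  1.    -0.   ] tooly [ 0.003 -0.    -1.   ] F [-1.7  1.1  5.8] w 0.0137 q [ 0.08  0.42  1.41 -0.    1.32 -1.47]
```

carry_out:
  series:
    - [-1,[0.002,0,0],0]
    - [-1,[0.002,0,0],0]
    - [-1,[0,0,0],0]
    - [-1,[0,0,0],0]

```text
time: 22.05
position: [0.584, 0.1549, 0.3067]
orientation: [-0.506, 0.508, 0.494, -0.492]
wrist_force: [-2.9, -0.1, 5.0]
grip_width: 0.0132
```

```bash
python3 -c "
from h import *
st()"
```

```text
t 22.05 p [0.584  0.1549 0.3067] toolx [ 0.028  1.    -0.   ] tooly [ 0.003 -0.    -1.   ] F [-2.9 -0.1  5. ] w 0.0132 q [ 0.07  0.42  1.4  -0.    1.32 -1.47]
```

carry_out:
  series:
    - [-0.2,[0,0,0],0]
    - [-0.2,[0,0,0],0]
    - [-0.2,[0,0,0],0]
    - [-0.2,[0,0,0.03],0]
    - [-1,[-0.03,0,0.005],0]
    - [-1,[-0.025,0,0],0]
    - [-1,[0,0,0],0]
    - [-1,[0,0,-0.02],0]
    - [-1,[0,0,-0.012],0]
    - [-1,[0.01,0,0],0]
    - [-1,[0.01,0,0],0]
    - [-1,[0,0,0],0]

```text
time: 23.25
position: [0.5508, 0.1549, 0.3092]
orientation: [-0.506, 0.508, 0.494, -0.492]
wrist_force: [-0.4, 0.8, -0.8]
grip_width: -0.0
```

```bash
python3 -c "
from h import *
st()"
```

```text
t 23.25 p [0.5508 0.1549 0.3092] toolx [0.028 1.    0.   ] tooly [ 0.003  0.    -1.   ] F [-0.4  0.8 -0.8] w -0.0 q [ 0.08  0.37  1.47 -0.    1.29 -1.46]
```

carry_out:
  series:
    - [-1,[0.003,0,0],0]
    - [-1,[0.002,0,0],0]
    - [-1,[0.002,0,0],0]
    - [-1,[0,0,0],0]
    - [-1,[0,0,0],0]

```text
time: 23.75
position: [0.5549, 0.1552, 0.3089]
orientation: [-0.507, 0.507, 0.493, -0.493]
wrist_force: [0.2, 0.7, -1.0]
grip_width: -0.0002
```

```bash
python3 -c "
from h import *
st()"
```

```text
t 23.75 p [0.5549 0.1552 0.3089] toolx [0.028 1.    0.   ] tooly [ 0.001  0.    -1.   ] F [ 0.2  0.7 -1. ] w -0.0002 q [ 0.08  0.38  1.46  0.    1.3  -1.46]
```

carry_out:
  series:
    - [-1,[0.002,0,0],0]
    - [-1,[0.002,0,0],0]
    - [-1,[0,0,0],0]
    - [-1,[0,0,0],0]

```text
time: 24.15
position: [0.5585, 0.1551, 0.3088]
orientation: [0.507, -0.507, -0.493, 0.493]
wrist_force: [-2.5, 0.3, 2.1]
grip_width: 0.0001
```

```bash
python3 -c "
from h import *
st()"
```

```text
t 24.15 p [0.5585 0.1551 0.3088] toolx [ 0.028  1.    -0.   ] tooly [-0.001 -0.    -1.   ] F [-2.5  0.3  2.1] w 0.0001 q [ 0.08  0.39  1.45  0.    1.3  -1.46]
```

carry_out:
  series:
    - [-1,[0.002,0,0],0]
    - [-1,[0,0,0],0]
    - [-1,[0,0,0],0]

```text
time: 24.45
position: [0.5587, 0.1552, 0.3088]
orientation: [0.508, -0.506, -0.492, 0.494]
wrist_force: [-6.3, -0.2, 4.5]
grip_width: -0.0001
```

```bash
python3 -c "
from h import *
st()"
```

```text
t 24.45 p [0.5587 0.1552 0.3088] toolx [ 0.028  1.    -0.   ] tooly [-0.005 -0.    -1.   ] F [-6.3 -0.2  4.5] w -0.0001 q [ 0.08  0.39  1.45  0.    1.31 -1.47]
```

It is against its stop: the force rises and the tool no longer advances. I'll back off and check everything.

carry_out:
  series:
    - [-1,[-0.02,0,0],0]
    - [-1,[-0.04,0,0.02],0]
    - [-1,[-0.04,0,0.03],0]
    - [-1,[-0.02,0.04,0.03],0]
    - [-1,[-0.02,0.04,0.02],0]
    - [-1,[-0.02,0.04,0],0]
    - [-1,[-0.02,0.04,0],0]
    - [-1,[-0.02,0.04,0],0]
    - [-1,[-0.02,0.04,0],0]
    - [-1,[0,0,0],0]

```text
time: 25.45
position: [0.3402, 0.3966, 0.4068]
orientation: [0.506, -0.505, -0.496, 0.494]
wrist_force: [0.4, -0.5, -0.4]
grip_width: 0.0001
```

Run:
```python
from h import *
st()
b=cap('side');t=cap('top')
o=np.zeros((600,800,3),np.uint8)
o[:300]=cv2.resize(t['frame'][150:285],(800,300)) if 0 else cv2.resize(t['frame'][145:295,120:520],(800,300),interpolation=cv2.INTER_CUBIC)
o[300:]=cv2.resize(b['frame'][110:290,150:470][:150],(800,300),interpolation=cv2.INTER_CUBIC) if 0 else o[300:]
o[300:,:400]=cv2.resize(b['frame'][110:260,190:390],(400,300),interpolation=cv2.INTER_CUBIC)
o[300:,400:]=cv2.resize(b['frame'][160:280,260:420],(400,300),interpolation=cv2.INTER_CUBIC)
cv2.imwrite('pics/c7.png',o[:,:,::-1])
for n,c in(('side',b),('top',t)):
    P=world(c);X,Y,Z=np.moveaxis(P,-1,0);g=c['frame'].max(-1)
    def rep(l,m):
        if m.sum()>3: print(n,l,m.sum(),np.percentile(P[m],[3,50,97],axis=0).round(3).tolist())
    rep('grater+arm',(Z>.05)&(Z<.26)&(X>.48)&(X<.56)&(Y<-.1)&(Y>-.24))
    rep('full tip',(Z>.307)&(Z<.34)&(X>.53)&(X<.62)&(abs(Y-.155)<.04))
    # change against the start picture, away from the hooks
    d=abs(c['frame'].astype(int)-np.load(n+'0.npz')['f']).max(-1)>60
    k=cv2.connectedComponentsWithStats(d.astype(np.uint8))
    print(n,[s[:5].tolist() for s in k[2][1:] if s[4]>25])
```

```text
t 25.45 p [0.3402 0.3966 0.4068] toolx [0.021 1.    0.003] tooly [ 0.001  0.003 -1.   ] F [ 0.4 -0.5 -0.4] w 0.0001 q [ 0.65  0.22  1.43  0.    1.49 -0.9 ]
side grater+arm 1226 [[0.488, -0.209, 0.059], [0.521, -0.169, 0.172], [0.554, -0.124, 0.248]]
side full tip 55 [[0.566, 0.145, 0.307], [0.575, 0.148, 0.317], [0.587, 0.159, 0.324]]
side [[0, 0, 79, 81, 1990], [37, 0, 47, 17, 256], [129, 0, 10, 6, 35], [107, 7, 32, 23, 530], [67, 32, 8, 9, 44], [113, 34, 31, 18, 308], [129, 71, 10, 5, 31], [58, 86, 31, 58, 779], [238, 158, 19, 70, 514], [46, 164, 83, 57, 1764], [0, 173, 28, 67, 744], [137, 185, 8, 5, 29], [71, 192, 77, 46, 1467], [310, 217, 8, 5, 30], [299, 218, 13, 30, 221], [85, 233, 30, 39, 383], [285, 242, 28, 54, 565], [0, 274, 48, 64, 1645], [122, 289, 21, 13, 182], [72, 293, 13, 8, 33]]
top grater+arm 331 [[0.488, -0.2, 0.057], [0.526, -0.158, 0.234], [0.556, -0.119, 0.25]]
top full tip 44 [[0.57, 0.149, 0.309], [0.579, 0.155, 0.322], [0.591, 0.162, 0.327]]
top [[211, 203, 39, 22, 308], [302, 206, 48, 20, 343], [29, 237, 208, 170, 8169], [136, 259, 11, 29, 150], [73, 312, 42, 42, 919], [68, 324, 8, 7, 28], [0, 334, 173, 86, 7699], [251, 334, 20, 14, 151], [308, 383, 19, 32, 296], [227, 394, 33, 26, 199], [164, 402, 26, 18, 143]]
```

View pics/c7.png

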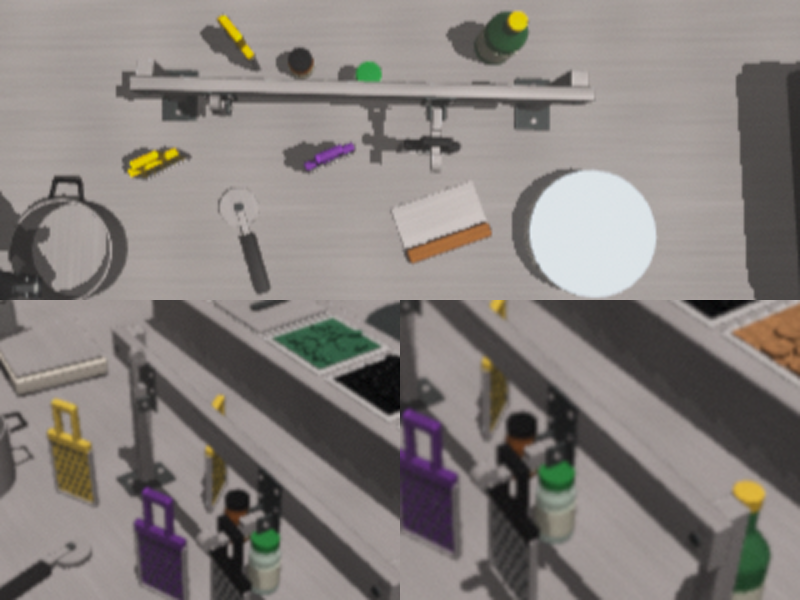

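The final picture shows the grater on the right-hand hook, in the top crop at about (435,145), and the emptied hook folded upright at about (222,103). The bystanders are where they were, and the arm is clear.

```bash
python3 -c "
from h import *
print(env.hand_in())"
```

```text
the job is handed in; nothing more can be done
None
```

The grater now hangs in the notch of the other hook, and the emptied hook is folded up flat against the rail. I handed the job in at about 25.5 s of the 72 s allowed.

- **Other hook:** I folded it down first and pressed its tip with about 22 N. It met its stop with the tip top at 0.2485 m, against 0.249 m expected.
- **Grater:** It seated at the same gripper height as on the first hook (0.2066 m against 0.2068 m). In the final check its lower edge measured about 58 mm above the table, against 54 mm expected, which is within the depth noise.
- **Emptied hook:** I folded it up last and pushed until it stopped moving at about 6 N. Its front measures about 12 mm before the hinge line, which is flat.
- **Bystanders:** The last pictures show none of them moved. The changes against the start pictures were at the two hooks and at the robot and its shadow, including one patch where the shadow now falls on the pot.

The strongest wrist force in my readings was about 23 N, at the press onto the stop. The two cameras disagreed by 2–5 mm on positions along x. No check failed.

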